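# Sweep brass rosettes through the gate of a sorting tray

## Robot

A 6-joint arm with a two-finger parallel gripper is mounted at the origin on the work surface. World frame = base frame: x ahead of the robot, y to its left, z up, the work surface at z = 0. Lengths are in m, angles in rad, forces in N, time in s.
With the tool pointing down it reaches from about 0.35 to 0.975 m from the base axis. Payload 4.9 kg.
Tool frame: the origin (TCP) lies midway between the tips of the shut fingers; the grasp point (between the pads) lies 19 mm behind it; z points along the fingers, y is the direction in which the jaws open and shut (so a half turn about z gives the same grasp; the last joint's range is limited). The gripper opens to 85 mm and grips with 20 to 120 N. Pads are 22 mm wide; open, the fingers measure 114 mm over their backs; the gripper's body (76 mm by 85 mm) begins 54 mm behind the grasp point. The pads swing forward as they close: fully open they stand 13 mm farther back than shut.
Start: joints at [-1.44, 0.053, 1.613, -0, 1.476, -0.119], TCP at [0.155, -0.606, 0.231] pointing down, gripper open.
Joint ranges: [-3.01, 3.01], [-1.01, 2.22], [0.06, 2.58], [-1.02, 4.17], [0.09, 2.62], [-3.14, 3.14]. Speed limits (rad/s): [2.57, 2.57, 3.14, 3.14, 3.14, 3.14].

## Interface

Orientations are given as a unit quaternion [w, x, y, z].
In Python, from plant import state, grab_frame, camera_params, job_done, boxes_of gives the robot as it stands.
- The arm moves only by the tool step_arm, never from a script. Its argument "steps" is a list of rows, each a list of 4 numbers: the shift along the tool's x, y, z in mm, then the turn about the tool's z in degrees. A call has 1 to 8 rows; each row shifts and turns the pose as measured when the row begins, along the tool's axes as they then stand; what a row does not reach is not made up. A row lasts 1/10 s, in which the tool goes at most 50 mm and 8.59 degrees, less where a joint would pass 70% of its speed; a pose out of reach is approached as far as the arm can. A call is refused whole if a number of a shift passes 50 or a number of a turn 8.59, either way. A call with a gripper value outside its range is refused whole. "claw" is the opening in per cent of the stroke, from 0 (shut) to 100 (fully open), set as the call begins (left out, the last holds). The fingers move at their own pace and stop on an object; the grip force is fixed at half the most. Time passes only in rows, so rows that do not move let the fingers close. It gives the time, the measured TCP pose, the force and the opening at its end, in the units of the state.
- state(): the state, without advancing time (a new reading comes with each control period).
- grab_frame(name): name is "scene" or "top" or "wrist"; returns (picture, depth): 400x640x3 uint8, red, green, blue; 400x640 float32, m along the optical axis (not along the pixel's ray), 0 where there is no reading.
- camera_params(name): a dict with "mtx" (3x3 intrinsics, pixels), "extrinsics" (4x4, takes a point from camera to world coordinates); the wrist camera has in their place "T_tool_cam" (4x4, takes a point from camera to tool coordinates, whose origin is the TCP and whose axes are the flange's). Camera axes: x right, y down, z forward; pixel columns grow to the right and rows downward; lengths in m; the calibration is good to about 2 mm. A picture is of the moment at which its call begins: read the wrist's pose just before it. camera_params takes no time and is no camera call.
- job_done(): hands the job in, once; it reports no verdict.
Trained networks look in the newest picture that a camera, given by its name, has taken for a name from the list of things; names that differ only in an ending like _2 or _b are one class to them, and where a whole thing is asked for, a point or a joint stands for the part that bears it (a point fixed in the world has none). Each returns a list of dicts, best first, with "p" (0 to 1); they miss things now and then, are a little off and sometimes report something else, mostly with a low value. They report only what shows in the picture. A call takes as long as a camera call. They do not tell look-alikes from the thing itself.
- boxes_of(camera, label): "box" ([left, top, width, height] in pixels, round what is visible of it).
The state is a dict: "time": time; "joint_pos": joint angles; "joint_vel": joint speeds; "joint_efforts": joint torques, N m; "tool_pos": TCP position; "tool_rot": TCP orientation; "contact_force": force on the tool from outside, world axes, zero at the start; "ft_torque": the same for the moment, N m; "gripper_width": opening from 0.0 (shut) to 1.0 (fully open).
Only numpy, scipy, OpenCV 4.12 (cv2) and the standard library are available. Lean on these libraries where they do the work, as an engineer would, in place of code of your own. Each camera call takes 0.05 s, during which the arm holds its last target. There are 200 camera calls.

## Task

With your fingertips, push the three brass rosettes across the sorting tray's deck and through the narrow gate in its fence, so that all three end lying in the slot behind it. Send them one at a time: let each drop into the slot before pushing the next one through. Keep them down on the deck, never picked up, and leave the two black knobs standing where they are and the other things on the bench undisturbed.

Things in the scene. Friction and masses are not known exactly. Their poses are not given: they have to be found in the camera images.
- tray: Wooden sorting tray fixed to the bench, 250 mm (x) by 300 mm (y). Origin under its centre at bench height, z up. Flat blue-felt deck 55 mm above the bench from the open front edge (x = -125 mm, no rim) to x = 50. Side rims (inner faces y = +-142) and back wall (x = 115 to 125) rise 16 mm above the deck. Its +x, the way the rosettes go, points away from the robot, turned up to 23 degrees.
- gate (a point): Centre of the gate at deck height (tray x = 47, y = 0, z = 55 mm), axes as the tray's. The gate is the only gap, 48 mm wide, in the dark fence that runs along y across the deck at tray x = 44 to 50 mm, 16 mm above the deck; a brass post at each side (7 mm thick, inner faces 48 mm apart).
- slot (a point): Centre of the slot's black floor (tray x = 82.5, y = 0, z = 5 mm). The slot is a pocket open at the top, directly behind the fence: tray x = 50 to 115, y = -60 to +60 mm, floor 50 mm below the deck.
- rosette1: Brass drawer-knob rosette (round back plate), loose, flat on the deck on the robot's side of the fence: 34 mm across, rim 7 mm thick, stepped boss to 10.5 mm; 30 to 65 g, slides freely when pushed at its rim and drops into the slot once its middle is past the slot's edge. Origin at the centre of its underside, z up; its yaw means nothing.
- rosette2: Brass drawer-knob rosette (round back plate), loose, flat on the deck on the robot's side of the fence: 34 mm across, rim 7 mm thick, stepped boss to 10.5 mm; 30 to 65 g, slides freely when pushed at its rim and drops into the slot once its middle is past the slot's edge. Origin at the centre of its underside, z up; its yaw means nothing.
- rosette3: Brass drawer-knob rosette (round back plate), loose, flat on the deck on the robot's side of the fence: 34 mm across, rim 7 mm thick, stepped boss to 10.5 mm; 30 to 65 g, slides freely when pushed at its rim and drops into the slot once its middle is past the slot's edge. Origin at the centre of its underside, z up; its yaw means nothing.
- knob1: Black turned drawer knob standing loose on the deck near the fence, towards the tray's -y rim: 28 mm wide, 31 mm high. Origin under its centre. To be left alone.
- knob2: Black turned drawer knob standing loose on the deck near the fence, towards the tray's +y rim: 28 mm wide, 31 mm high. Origin under its centre. To be left alone.
- brush: flat paint brush lying on the bench, white handle, 200 mm long; on the bench beside the tray, to be left alone.
- jar: amber glass jar with a brass cap, 70 mm wide, 85 mm high, origin under its centre; on the bench beside the tray, to be left alone.
- tin: round tin with a yellow band, 80 mm wide, 60 mm high, origin under its centre; on the bench beside the tray, to be left alone.
- hammer: hammer lying on the bench, 240 mm long; on the bench beside the tray, to be left alone.
- cork_block: cork sanding block 110 x 65 x 40 mm; on the bench beside the tray, to be left alone.
Not all that is in view belongs to the job. Leave any green or pink look-alike of the rosette1 alone.

How it is judged:
On the way, in this order (a step that is already met when the one before it is completed fails the run):
1. exactly one rosette lies in the slot ((((z of rosette1 in the frame of tray below 0.045 m and x of rosette1 in the frame of tray between 0.05 and 0.115 m and y of rosette1 in the frame of tray between -0.06 and 0.06 m) and not (z of rosette2 in the frame of tray below 0.045 m and x of rosette2 in the frame of tray between 0.05 and 0.115 m and y of rosette2 in the frame of tray between -0.06 and 0.06 m) and not (z of rosette3 in the frame of tray below 0.045 m and x of rosette3 in the frame of tray between 0.05 and 0.115 m and y of rosette3 in the frame of tray between -0.06 and 0.06 m)) or ((z of rosette2 in the frame of tray below 0.045 m and x of rosette2 in the frame of tray between 0.05 and 0.115 m and y of rosette2 in the frame of tray between -0.06 and 0.06 m) and not (z of rosette1 in the frame of tray below 0.045 m and x of rosette1 in the frame of tray between 0.05 and 0.115 m and y of rosette1 in the frame of tray between -0.06 and 0.06 m) and not (z of rosette3 in the frame of tray below 0.045 m and x of rosette3 in the frame of tray between 0.05 and 0.115 m and y of rosette3 in the frame of tray between -0.06 and 0.06 m)) or ((z of rosette3 in the frame of tray below 0.045 m and x of rosette3 in the frame of tray between 0.05 and 0.115 m and y of rosette3 in the frame of tray between -0.06 and 0.06 m) and not (z of rosette1 in the frame of tray below 0.045 m and x of rosette1 in the frame of tray between 0.05 and 0.115 m and y of rosette1 in the frame of tray between -0.06 and 0.06 m) and not (z of rosette2 in the frame of tray below 0.045 m and x of rosette2 in the frame of tray between 0.05 and 0.115 m and y of rosette2 in the frame of tray between -0.06 and 0.06 m)))), for 0.2 s.
2. exactly two rosettes lie in the slot (((not (z of rosette1 in the frame of tray below 0.045 m and x of rosette1 in the frame of tray between 0.05 and 0.115 m and y of rosette1 in the frame of tray between -0.06 and 0.06 m) and (z of rosette2 in the frame of tray below 0.045 m and x of rosette2 in the frame of tray between 0.05 and 0.115 m and y of rosette2 in the frame of tray between -0.06 and 0.06 m) and (z of rosette3 in the frame of tray below 0.045 m and x of rosette3 in the frame of tray between 0.05 and 0.115 m and y of rosette3 in the frame of tray between -0.06 and 0.06 m)) or (not (z of rosette2 in the frame of tray below 0.045 m and x of rosette2 in the frame of tray between 0.05 and 0.115 m and y of rosette2 in the frame of tray between -0.06 and 0.06 m) and (z of rosette1 in the frame of tray below 0.045 m and x of rosette1 in the frame of tray between 0.05 and 0.115 m and y of rosette1 in the frame of tray between -0.06 and 0.06 m) and (z of rosette3 in the frame of tray below 0.045 m and x of rosette3 in the frame of tray between 0.05 and 0.115 m and y of rosette3 in the frame of tray between -0.06 and 0.06 m)) or (not (z of rosette3 in the frame of tray below 0.045 m and x of rosette3 in the frame of tray between 0.05 and 0.115 m and y of rosette3 in the frame of tray between -0.06 and 0.06 m) and (z of rosette1 in the frame of tray below 0.045 m and x of rosette1 in the frame of tray between 0.05 and 0.115 m and y of rosette1 in the frame of tray between -0.06 and 0.06 m) and (z of rosette2 in the frame of tray below 0.045 m and x of rosette2 in the frame of tray between 0.05 and 0.115 m and y of rosette2 in the frame of tray between -0.06 and 0.06 m)))), for 0.2 s.
3. all three rosettes lie in the slot (z of each of rosette1, rosette2, rosette3 in the frame of tray below 0.045 m and x of rosette1 in the frame of tray between 0.05 and 0.115 m and y of rosette1 in the frame of tray between -0.06 and 0.06 m and x of rosette2 in the frame of tray between 0.05 and 0.115 m and y of rosette2 in the frame of tray between -0.06 and 0.06 m and x of rosette3 in the frame of tray between 0.05 and 0.115 m and y of rosette3 in the frame of tray between -0.06 and 0.06 m), for 0.2 s.
At the end, for the whole second after the job is handed in: All three rosettes lie at rest inside the slot (their undersides' centres within its opening and at least 10 mm below the deck), having dropped in one after another; both black knobs still stand upright on the deck within 20 mm of where they were (all of step 3 and linear speed of each of rosette1, rosette2, rosette3 below 0.02 m/s and distance of each of knob1, knob2 from where it was at the start of the episode below 0.02 m and angle between each of knob1, knob2's own z axis and vertical below 0.2 rad); the robot touches nothing.
It fails at once if a rosette is lifted more than 14 mm above the deck (z of any of rosette1, rosette2, rosette3 in the frame of tray above 0.069 m).
It fails at once if a black knob is lifted, tipped over or moved more than 20 mm (distance of any of knob1, knob2 from where it was at the start of the episode above 0.02 m or angle between any of knob1, knob2's own z axis and vertical above 0.5 rad).
It fails at once if something else on the bench is moved more than 30 mm (distance of any of brush, jar, tin, hammer, cork_block from where it was at the start of the episode above 0.03 m).
It also fails if it takes over 72 s, if anything falls off the work surface, if the arm or the gripper's body presses on something with over 40 N, if the wrist force passes 120 N, or if a joint passes its speed limit or range.

## Working session

There is one attempt and no reset: what is moved stays moved. The work goes in short steps, Python scripts to look and compute and a tool call to move; the robot and the scene stay as the last step left them, time stands still between calls to the robot, and variables do not carry over. Pictures are saved under pics/ and viewed, about 8 in all and at most 12, crops included, and the job is handed in when it is done.

Besides the shell and the picture viewer there is one more tool, called after "Request:" as a command line: name --pt "numbers of a row" for each row, then --argument value for the rest. step_arm: Moves the arm, as the interface text tells. Its arguments: {"type":"object","properties":{"steps":{"type":"array"},"claw":{"type":"number"}},"required":["steps"]}

```bash
mkdir -p pics
cat > h.py <<'E'
import numpy as np, cv2
from plant import *
def grab(n,fn=None):
    p,d=grab_frame(n)
    if fn: cv2.imwrite('pics/'+fn,p[:,:,::-1])
    return p,d
def world(n,u,v,z=None,d=None):
    c=camera_params(n);K=np.array(c['mtx']);T=np.array(c['extrinsics'])
    r=T[:3,:3]@np.linalg.inv(K)@np.array([u,v,1.])
    return T[:3,3]+r*(d if d is not None else (z-T[2,3])/r[2])
E
python3 - <<'E'
from h import *
s=state();print(s['time'],s['tool_pos'],s['tool_rot'])
p,d=grab('top','top1.png')
for l in ['rosette1','knob1','gate','tray']:
    for b in boxes_of('top',l):
        x,y,w,h=b['box'];u,v=x+w/2,y+h/2
        dd=d[int(v),int(u)]
        print(l,round(b['p'],2),np.round(b['box']),world('top',u,v,d=dd).round(3))
E
```

```text
0.0 [ 0.15441377 -0.60497283  0.23005128] [-1.04582800e-03  9.92212085e-01  1.24555548e-01 -4.65239711e-07]
rosette1 0.68 [285. 190.  10.  12.] [0.519 0.084 0.065]
rosette1 0.62 [272. 256.  12.  17.] [0.323 0.121 0.008]
knob1 0.44 [328. 186.   4.  12.] [ 0.529 -0.031  0.087]
gate 0.72 [285. 190.  11.  11.] [0.522 0.082 0.064]
gate 0.64 [228. 126. 130. 114.] [0.555 0.075 0.056]
gate 0.28 [164. 132.  35.  22.] [0.665 0.388 0.086]
tray 0.76 [226. 121. 129. 116.] [0.567 0.082 0.056]
```

View pics/top1.png

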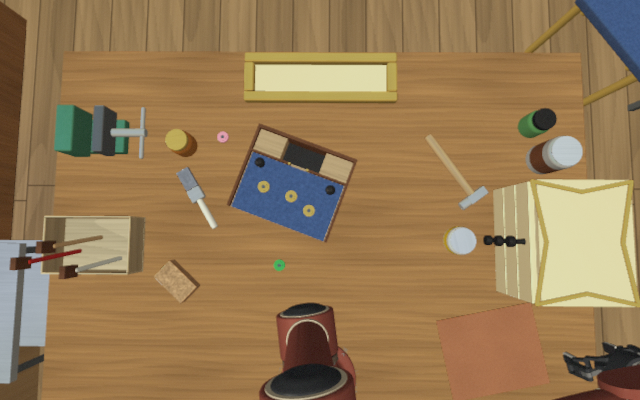

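Three brass rosettes are at about (264,187), (291,196) and (309,211). The black knobs are at (260,162) and (330,190), and the gate and black slot are near (305,155). The look-alikes are the pink ring (222,137) and the green ring (279,265), both off the tray.

Run:
```python
from h import *
from scipy.spatial.transform import Rotation as R
s=state();print(R.from_quat(np.roll(s['tool_rot'],-1)).as_matrix().round(3))
print({k:np.array(v).round(3).tolist() for k,v in camera_params('wrist').items()})
print(camera_params('top')['extrinsics'],camera_params('top')['mtx'])
p,d=grab('top')
cv2.imwrite('pics/crop1.png',cv2.resize(p[115:255,215:370,::-1],None,fx=5,fy=5,interpolation=cv2.INTER_CUBIC)[:600])
hsv=cv2.cvtColor(p,cv2.COLOR_RGB2HSV)
m=cv2.inRange(hsv,(100,80,40),(130,255,255));m[:115]=0;m[255:]=0;m[:,:215]=0;m[:,370:]=0
m=cv2.morphologyEx(m,cv2.MORPH_CLOSE,np.ones((5,5)))
c=max(cv2.findContours(m,0,2)[0],key=cv2.contourArea)
b=cv2.boxPoints(cv2.minAreaRect(c));print(b)
w=np.array([world('top',u+0,v,z=.055) for u,v in b]);print(w.round(4)); print(np.linalg.norm(np.diff(w,axis=0),axis=1))
for n,(u,v) in dict(ra=(264,187),rb=(291,196),rc=(309,211),k2=(260,162),k1=(330,190)).items(): print(n,world('top',u,v,z=.065).round(3),d[v,u])
```

```text
[[ 0.969  0.247 -0.   ]
 [ 0.247 -0.969  0.001]
 [ 0.    -0.001 -1.   ]]
{'mtx': [[279.685, 0.0, 319.265], [0.0, 279.685, 194.541], [0.0, 0.0, 1.0]], 'T_tool_cam': [[0.001, -0.946, -0.325, 0.084], [1.0, 0.001, 0.001, -0.0], [-0.001, -0.325, 0.946, -0.142], [0.0, 0.0, 0.0, 1.0]]}
[[ 0.0063394  -0.9966262   0.08182931  0.42035023]
 [-0.99995118 -0.00569766  0.00807347 -0.00966407]
 [-0.00758    -0.08187649 -0.99661366  1.14127071]
 [ 0.          0.          0.          1.        ]] [[383.31268658   0.         319.81802969]
 [  0.         383.31268658 199.76602321]
 [  0.           0.           1.        ]]
[[231.47946 206.05478]
 [252.06851 151.15067]
 [343.137   185.30136]
 [322.54794 240.20547]]
[[ 0.4902  0.2503  0.055 ]
 [ 0.6488  0.195   0.055 ]
 [ 0.5513 -0.0671  0.055 ]
 [ 0.3952 -0.0093  0.055 ]]
[0.16800487 0.2795991  0.1664504 ]
ra [0.544 0.157 0.065] 1.0845101
rb [0.519 0.08  0.065] 1.0811018
rc [0.477 0.029 0.065] 1.0749636
k2 [0.616 0.17  0.065] 1.0712504
k1 [ 0.537 -0.03   0.065] 1.0602678
```

View pics/crop1.png

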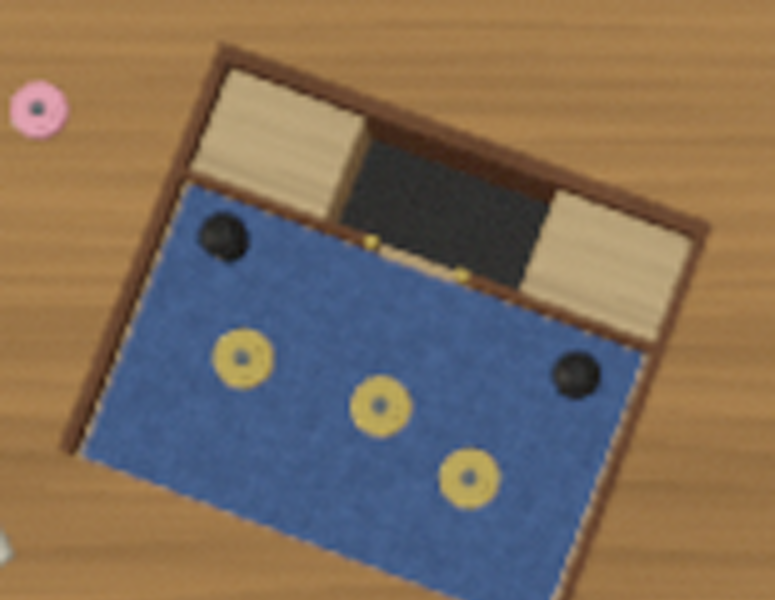

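Rosettes and knobs are identified, and both look-alikes lie off the tray. I'm moving above the front of the tray for a close wrist view.

Request:
step_arm --pt "29 -39 0 0" --pt "29 -39 0 0" --pt "29 -39 0 0" --pt "29 -39 0 0" --pt "29 -39 0 0" --pt "29 -39 0 0" --pt "29 -39 0 0" --pt "29 -39 0 0" --claw 24

```text
time: 1.1
tool_pos: [0.3041, -0.2392, 0.2288]
tool_rot: [-0.001, 0.993, 0.119, 0.001]
contact_force: [1.6, 1.0, -0.0]
gripper_width: 0.238
```

Request:
step_arm --pt "29 -39 0 0" --pt "29 -39 0 0" --pt "29 -39 0 0" --pt "29 -39 0 0" --pt "29 -39 0 0" --pt "29 -39 0 0" --pt "29 -39 0 0" --pt "29 -39 0 0"

```text
time: 1.9
tool_pos: [0.4576, 0.1307, 0.2327]
tool_rot: [0.002, 0.993, 0.118, 0.007]
contact_force: [0.5, -0.0, 0.7]
gripper_width: 0.239
```

Request:
step_arm --pt "0 0 0 8" --pt "0 0 0 8" --pt "0 0 0 8" --pt "0 0 0 8" --pt "0 0 0 3" --pt "0 0 0 0"

```text
time: 2.5
tool_pos: [0.4578, 0.1387, 0.2318]
tool_rot: [-0.001, 0.982, -0.191, 0.006]
contact_force: [-1.0, -0.6, 0.3]
gripper_width: 0.241
```

```bash
cat >> h.py <<'E'
from scipy.spatial.transform import Rotation as R
def toolT():
    s=state();T=np.eye(4);T[:3,:3]=R.from_quat(np.roll(s['tool_rot'],-1)).as_matrix();T[:3,3]=s['tool_pos'];return T
def wr(fn=None):
    T=toolT();p,d=grab('wrist',fn);c=camera_params('wrist')
    return p,d,T@np.array(c['T_tool_cam']),np.array(c['mtx'])
def w2(K,E,u,v,z):
    r=E[:3,:3]@np.linalg.inv(K)@np.array([u,v,1.]);return E[:3,3]+r*(z-E[2,3])/r[2]
E
python3 - <<'E'
from h import *
p,d,E,K=wr('w1.png')
for l in ['rosette1','knob1']:
    for b in boxes_of('wrist',l):
        x,y,w,h=b['box'];u,v=x+w/2,y+h/2
        print(l,round(b['p'],2),np.round(b['box']),w2(K,E,u,v,.063).round(4), d[int(v),int(u)])
E
```

```text
rosette1 0.9 [257.  94.  30.  32.] [0.5451 0.1583 0.063 ] 0.29771715
rosette1 0.8 [388. 106.  29.  35.] [0.4801 0.0327 0.063 ] 0.29871103
rosette1 0.73 [334.  88.  31.  33.] [0.5192 0.0793 0.063 ] 0.29413462
rosette1 0.72 [182.   0. 315. 190.] [0.5327 0.0866 0.063 ] 0.295071
rosette1 0.61 [359. 233.  20.  24.] [0.354  0.1143 0.063 ] 0.4080737
rosette1 0.6 [99.  7. 34. 37.] [0.6748 0.2664 0.063 ] 0.31954467
knob1 0.83 [434.  24.  38.  34.] [ 0.5372 -0.0365  0.063 ] 0.2575037
```

View pics/w1.png

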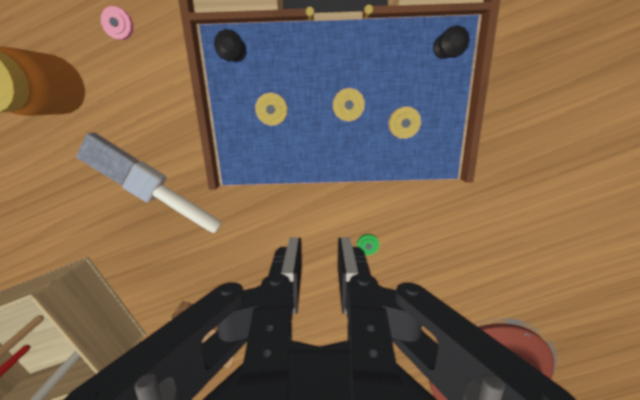

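Run:
```python
from h import *
from scipy.optimize import least_squares
p,d,E,K=wr()
hsv=cv2.cvtColor(p,cv2.COLOR_RGB2HSV)
m=cv2.inRange(hsv,(100,80,30),(130,255,255));m[230:]=0;m[:,:180]=0;m[:,500:]=0
m=cv2.morphologyEx(m,cv2.MORPH_OPEN,np.ones((3,3)))
# felt front edge: lowest blue pixel per column; sides: leftmost/rightmost per row
F=[(u,np.nonzero(m[:,u])[0].max()+.5) for u in range(235,445,5)]
L=[(np.nonzero(m[v])[0].min()-.5,v) for v in range(70,170,5)]
Rr=[(np.nonzero(m[v])[0].max()+.5,v) for v in range(70,170,5)]
W=lambda P,z:np.array([w2(K,E,u,v,z)[:2] for u,v in P])
F,L,Rr=W(F,.055),W(L,.055),W(Rr,.055)
for n,P in (('F',F),('L',L),('R',Rr)):
    q=cv2.fitLine(P.astype(np.float32),cv2.DIST_HUBER,0,1e-4,1e-4).ravel();print(n,np.degrees(np.arctan2(q[1],q[0])),q[2:])
post=W([(310,11),(369,9)],.073);print('posts',post,np.linalg.norm(post[0]-post[1]))
def res(x):
    c,s=np.cos(x[2]),np.sin(x[2]);t=lambda P:(P-x[:2])@np.array([[c,-s],[s,c]])
    return np.r_[t(F)[:,0]+.125,t(L)[:,1]-.142,t(Rr)[:,1]+.142]
o=least_squares(res,[.53,.08,-.35],loss='huber',f_scale=.002);x=o.x
print('tray',x[:2],np.degrees(x[2]),'rms',np.sqrt(np.mean(res(x)**2)))
c,s=np.cos(x[2]),np.sin(x[2]);M=np.array([[c,-s],[s,c]]);t=lambda P:((np.array(P)-x[:2])@M*1e3).round(1)
print('L,R y',t(L)[:,1].mean(),t(Rr)[:,1].mean(),'F x',t(F)[:,0].mean(),'posts',t(post))
print('ros',t([[.5451,.1583],[.5192,.0793],[.4801,.0327]]))
np.save('tray.npy',x)
```

```text
F 69.74282 [0.45744622 0.15784384]
L -20.301327 [0.56642145 0.22212511]
R -20.484814 [ 0.45529506 -0.03223141]
posts [[0.61229054 0.08629202]
 [0.59317999 0.03465779]] 0.05505729764784931
tray [0.56039617 0.07569133] -20.3781411946067 rms 0.002467077416067383
L,R y 139.35 -137.83 F x -125.00238095238095 posts [[ 45.  28.]
 [ 45. -27.]]
ros [[-43.1  72.1]
 [-39.9 -11. ]
 [-60.3 -68.3]]
```

```bash
cat >> h.py <<'E'
def goto(x,y,h,z):
    "tray mm, heading deg in tray, world z mm -> shift in present tool axes (mm), turn deg; also present pose in tray"
    t=np.load('tray.npy');c,s=np.cos(t[2]),np.sin(t[2]);T=toolT()
    M=np.array([[c,-s],[s,c]])
    P=np.r_[t[:2]+M@np.array([x,y])/1e3,z/1e3]
    yaw=np.degrees(np.arctan2(T[1,0],T[0,0]))
    cur=M.T@(T[:2,3]-t[:2])*1e3
    print('now tray',cur.round(1),'z',(T[2,3]*1e3).round(1),'head',round(yaw-np.degrees(t[2]),1),'tilt',T[:3,2].round(3))
    print('shift',(T[:3,:3].T@(P-T[:3,3])*1e3).round(1),'turn',round(-(h+np.degrees(t[2])-yaw),1))
E
python3 - <<'E'
from h import *
p,d,E,K=wr()
c=np.array(camera_params('wrist')['T_tool_cam'])
for (a,b) in ((284,304),(336,358)):
    P=[]
    for v in range(230,275):
        for u in range(a,b):
            z=d[v,u]
            if 0<z<.25: P.append((c@np.r_[np.linalg.inv(K)@[u,v,1]*z,1])[:3]*1e3)
    P=np.array(P);k=P[P[:,2]>P[:,2].max()-6];print(len(P),P[:,2].max(),k.min(0).round(1),k.max(0).round(1))
goto(-78,-15.6,7,120)
E
```

```text
635 1.6680272979620325 [ -9.1 -16.4  -4.2] [ 10.8 -10.2   1.7]
692 0.405689301386597 [-8.6 10.1 -5.5] [11.3 20.1  0.4]
now tray [-117.9   23.2] z 231.8 head -1.6 tilt [ 0.012 -0.    -1.   ]
shift [ 39.8  38.1 112.1] turn -8.6
```

Request:
step_arm --pt "20 19 35 -8.5" --pt "15 22 35 0" --pt "0 0 20 0" --pt "0 0 0 0"

```text
time: 3.15
tool_pos: [0.4826, 0.0873, 0.1422]
tool_rot: [-0.001, 0.994, -0.113, 0.009]
contact_force: [-0.6, -0.3, 0.2]
gripper_width: 0.244
```

```bash
python3 -c "
from h import *
goto(-78,-15.6,7,59)"
```

```text
now tray [-77.  -16.2] z 142.2 head 7.4 tilt [ 0.018  0.001 -1.   ]
shift [-2.4 -0.4 83.2] turn 0.4
```

Request:
step_arm --pt "-2 0 40 0" --pt "0 0 25 0" --pt "0 0 12 0" --pt "0 0 3 0" --pt "0 0 0 0"

```text
time: 3.65
tool_pos: [0.4866, 0.0885, 0.0664]
tool_rot: [-0.002, 0.994, -0.112, 0.014]
contact_force: [-0.4, -0.4, 0.2]
gripper_width: 0.242
```

```bash
python3 -c "
from h import *
goto(28.5,-2,7,58)"
```

```text
now tray [-73.6 -13.7] z 66.4 head 7.5 tilt [ 0.028  0.001 -1.   ]
shift [102.5   1.8  11.1] turn 0.5
```

Request:
step_arm --pt "-2 0 6 0" --pt "0 0 3 0" --pt "0 0 0 0"

```text
time: 3.95
tool_pos: [0.4876, 0.0894, 0.0607]
tool_rot: [-0.002, 0.994, -0.112, 0.017]
contact_force: [0.5, 0.1, 1.3]
gripper_width: 0.242
```

```bash
python3 -c "
from h import *
goto(28.5,-2,7,58)"
```

```text
now tray [-73.  -12.5] z 60.7 head 7.5 tilt [ 0.034  0.001 -0.999]
shift [101.9   2.9   6.1] turn 0.5
```

Request:
step_arm --pt "14 0.5 2 0" --pt "14 0.5 1 0" --pt "14 0.5 1 0" --pt "14 0.5 1 0"

```text
time: 4.35
tool_pos: [0.5433, 0.0753, 0.0595]
tool_rot: [-0.003, 0.994, -0.111, 0.018]
contact_force: [-0.2, 1.3, -0.0]
gripper_width: 0.237
```

```bash
python3 -c "
from h import *
goto(28.5,-2,7,58)
p,d,E,K=wr('w2.png')"
```

```text
now tray [-15.9  -6.3] z 59.5 head 7.6 tilt [ 0.036  0.001 -0.999]
shift [44.5  1.6  3. ] turn 0.6
```

View pics/w2.png

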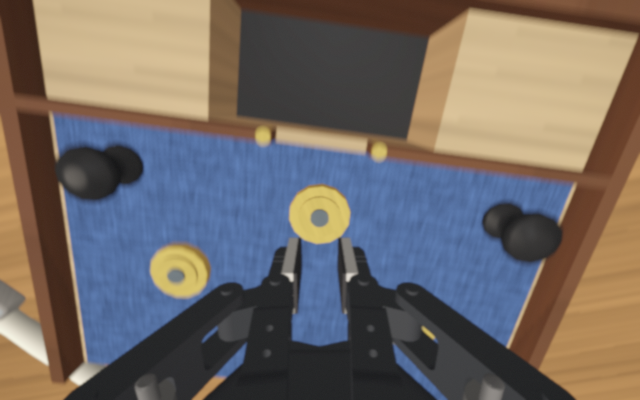

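The rosette sits in the finger cradle at (320,215) and the gate is straight ahead, centred at (321,144). I'll keep pushing.

Request:
step_arm --pt "13 0.5 1 0" --pt "13 0.5 1 0" --pt "11 0 1 0" --pt "7 0 1 0"

```text
time: 4.8
tool_pos: [0.5902, 0.0638, 0.0591]
tool_rot: [-0.003, 0.994, -0.111, 0.02]
contact_force: [-1.9, 0.8, 1.3]
gripper_width: 0.242
```

```bash
python3 -c "
from h import *
goto(28.5,-2,7,58)
p,d,E,K=wr('w3.png')
print([(round(b['p'],2),np.round(b['box'])) for b in boxes_of('wrist','rosette1')])"
```

```text
now tray [32.  -0.8] z 59.1 head 7.6 tilt [ 0.039  0.001 -0.999]
shift [-3.7  0.7  1. ] turn 0.6
[(0.85, array([294., 186.,  56.,  60.])), (0.77, array([396., 358.,  35.,  33.]))]
```

View pics/w3.png

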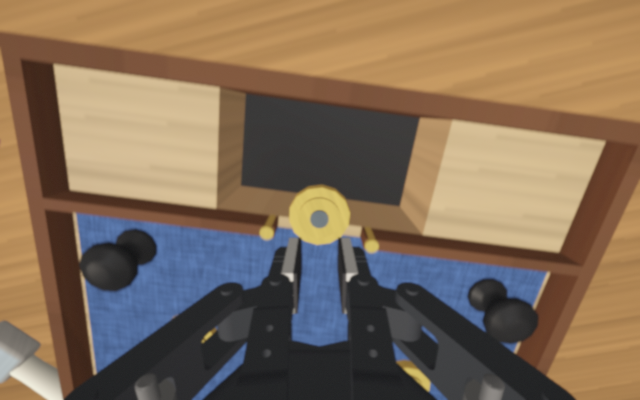

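Request:
step_arm --pt "6 0.5 0 0" --pt "4 0 0 0" --pt "0 0 0 0" --claw 17

```text
time: 5.2
tool_pos: [0.5998, 0.061, 0.0589]
tool_rot: [-0.003, 0.994, -0.111, 0.019]
contact_force: [-0.6, -0.6, 0.5]
gripper_width: 0.169
```

```bash
python3 -c "
from h import *
goto(28.5,-2,7,58)
p,d,E,K=wr('w4.png')
for b in boxes_of('wrist','rosette1'):
  x,y,w,h=b['box'];print(round(b['p'],2),np.round(b['box']),d[int(y+h/2),int(x+w*.25)],d[int(y+h/2),int(x+w/2)])"
```

```text
now tray [42. -0.] z 58.9 head 7.6 tilt [ 0.039  0.001 -0.999]
shift [-13.7   0.2   0.3] turn 0.6
0.65 [300. 146.  49.  49.] 0.19272266 0.1903173
0.6 [  0. 150.   1.  18.] 0.20497823 0.20497823
```

```bash
cat >> h.py <<'E'
def trayp(p):
    t=np.load('tray.npy');c,s=np.cos(t[2]),np.sin(t[2]);q=np.array([[c,s],[-s,c]])@(p[:2]-t[:2]);return (np.r_[q,p[2]]*1e3).round(1)
def see(fn=None):
    p,d,E,K=wr(fn)
    for b in boxes_of('wrist','rosette1'):
        x,y,w,h=b['box'];u,v=x+w*.5,y+h*.5
        zz=np.median(d[int(y+h*.3):int(y+h*.7)+1,int(x+w*.2):int(x+w*.8)+1])
        P=E@np.r_[np.linalg.inv(K)@[u,v,1]*zz,1];print(round(b['p'],2),np.round(b['box']),'tray',trayp(P[:3]))
E
python3 -c "
from h import *
see()"
```

```text
0.63 [301. 144.  46.  49.] tray [81.6  2.5 15.7]
```

The first rosette is down in the slot, with its top at z ≈ 16 mm. Next is the left one at tray (-43,72), which I'll push to the gate axis first.

Request:
step_arm --pt "0 0 -46 0" --pt "-30 -39 0 0" --pt "-30 -39 0 8" --pt "-20 -43 0 8" --claw 24

```text
time: 5.8
tool_pos: [0.5544, 0.1915, 0.1052]
tool_rot: [-0.005, 0.967, -0.253, 0.018]
contact_force: [0.8, 1.1, -0.3]
gripper_width: 0.246
```

Request:
step_arm --pt "0 0 0 8.5" --pt "0 0 0 8.5" --pt "0 0 0 8.5" --pt "0 0 0 8.5" --pt "0 0 0 8.5" --pt "0 0 0 5"

```text
time: 6.4
tool_pos: [0.5513, 0.1976, 0.1058]
tool_rot: [-0.014, 0.782, -0.623, 0.013]
contact_force: [0.4, 0.5, 0.1]
gripper_width: 0.237
```

```bash
python3 -c "
from h import *
goto(-64,103.5,-56,58)
see()"
```

```text
now tray [-51.  111.1] z 105.8 head -56.7 tilt [ 0.039  0.005 -0.999]
shift [-0.9 16.9 47.2] turn -0.7
0.98 [138. 231.  34.  36.] tray [ 56.5 251.5   8.8]
0.87 [317. 146.  46.  52.] tray [-41.1  73.7  64.4]
0.84 [484.   0.  50.  14.] tray [-66.2 -57.2  61.7]
0.79 [237.   1.  35.  10.] tray [71.4 15.9 14.8]
0.69 [581. 151.  49.  36.] tray [-234.5  -42.7    9.4]
```

Request:
step_arm --pt "-1 17 20 0" --pt "-1 0 20 0" --pt "0 0 8 0" --pt "0 0 2 0"

```text
time: 6.9
tool_pos: [0.537, 0.1953, 0.0556]
tool_rot: [-0.016, 0.782, -0.622, 0.014]
contact_force: [-3.4, -0.7, 12.7]
gripper_width: 0.244
```

```bash
python3 -c "
from h import *
goto(-64,103.5,-56,58)
goto(5-24.6*.56,24.6*.83,-56,58)"
```

```text
now tray [-63.6 104. ] z 55.6 head -56.6 tilt [ 0.042  0.007 -0.999]
shift [ 0.2  0.5 -2.4] turn -0.6
now tray [-63.6 104. ] z 55.6 head -56.6 tilt [ 0.042  0.007 -0.999]
shift [99.9  0.1 -2.1] turn -0.6
```

Request:
step_arm --pt "0 0 -4 0" --pt "14 0 0 0" --pt "14 0 0 0" --pt "14 0 0 0"

```text
time: 7.3
tool_pos: [0.5488, 0.1532, 0.063]
tool_rot: [-0.017, 0.783, -0.621, 0.016]
contact_force: [-0.5, 0.4, 0.8]
gripper_width: 0.241
```

```bash
python3 -c "
from h import *
goto(5-24.6*.56,24.6*.83,-56,58.5)
see()"
```

```text
now tray [-37.8  68.6] z 63.0 head -56.5 tilt [ 0.046  0.008 -0.999]
shift [56.2  2.6  4.6] turn -0.5
0.85 [288. 195.  58.  58.] tray [-27.3  54.8  64.1]
0.71 [598. 219.  42.  43.] tray [-231.7  -39.8    8.7]
0.71 [107. 296.  38.  35.] tray [ 55.2 249.9   8.5]
0.59 [195.   5.  57.  62.] tray [79.4  2.2 15.3]
0.57 [483.   7.  88.  83.] tray [-56.6 -68.8  64.1]
```

Request:
step_arm --pt "-18 0 0 0" --pt "-4 1 4 0" --pt "0 0 1 0"

```text
time: 7.7
tool_pos: [0.5442, 0.1716, 0.058]
tool_rot: [-0.017, 0.781, -0.624, 0.016]
contact_force: [0.1, -0.9, -0.5]
gripper_width: 0.244
```

```bash
python3 -c "
from h import *
goto(5-24.6*.56,24.6*.83,-56,58.5)
see()"
```

```text
now tray [-48.6  84.3] z 58.0 head -56.8 tilt [ 0.047  0.006 -0.999]
shift [75.3  1.6 -0.2] turn -0.8
0.96 [611. 194.  29.  48.] tray [-227.6  -36.9    7. ]
0.82 [496.   0.  94.  44.] tray [-64.8 -62.   62.7]
0.73 [184.   1.  61.  30.] tray [75.4 10.8 15.3]
0.68 [ 96. 282.  41.  36.] tray [ 55.7 249.6   8.3]
0.62 [287. 165.  59.  62.] tray [-27.6  55.   64.3]
```

Request:
step_arm --pt "14 0.5 0.3 0" --pt "14 0.5 0.3 0" --pt "13 0.5 0.3 0"

```text
time: 8.1
tool_pos: [0.5525, 0.129, 0.0574]
tool_rot: [-0.017, 0.782, -0.623, 0.017]
contact_force: [0.3, -0.1, 0.4]
gripper_width: 0.24
```

```bash
python3 -c "
from h import *
goto(5-24.6*.56,24.6*.83,-56,58.5)
see()"
```

```text
now tray [-25.9  47.3] z 57.4 head -56.7 tilt [ 0.048  0.006 -0.999]
shift [31.9  0.3 -1. ] turn -0.7
0.93 [193.  49.  56.  58.] tray [79.5  1.8 15.2]
0.9 [592. 249.  47.  42.] tray [-230.9  -42.     8.9]
0.79 [107. 326.  39.  32.] tray [ 53.8 251.6   8.8]
0.74 [476.  64.  87.  80.] tray [-56.7 -69.7  64.2]
0.6 [290. 182.  59.  63.] tray [-11.8  25.4  64.3]
```

Request:
step_arm --pt "12 0 0 0" --pt "12 0 0 0" --pt "6 0 0 0" --pt "-30 0 0 0" --pt "0 0 -40 0"

```text
time: 8.7
tool_pos: [0.5472, 0.1232, 0.0914]
tool_rot: [-0.013, 0.78, -0.626, 0.012]
contact_force: [-0.2, -1.0, -0.5]
gripper_width: 0.24
```

```bash
python3 -c "
from h import *
see()
goto(-36,0,0,85)"
```

```text
0.88 [204.  62.  49.  52.] tray [79.1  1.7 15.3]
0.79 [548. 233.  43.  34.] tray [-234.4  -42.5    9.3]
0.77 [433.  81.  65.  61.] tray [-56.9 -69.2  64.2]
0.75 [126. 305.  31.  28.] tray [ 55.4 250.5   8.6]
0.61 [284. 119.  54.  58.] tray [ 5.7 -2.9 64.3]
now tray [-20.6  42.6] z 102.8 head -57.1 tilt [ 0.058  0.005 -0.998]
shift [27.3 37.  15.9] turn -57.1
```

Request:
step_arm --pt "14 20 0 -8.5" --pt "13 20 0 -8.5" --pt "0 0 0 -8.5" --pt "0 0 0 -8.5" --pt "0 0 0 -8.5" --pt "0 0 0 -8.5" --pt "0 0 0 -8.5"

```text
time: 9.5
tool_pos: [0.5273, 0.0815, 0.1035]
tool_rot: [-0.007, 0.988, -0.149, 0.032]
contact_force: [-1.0, 0.4, 0.9]
gripper_width: 0.239
```

```bash
python3 -c "
from h import *
see()
goto(-31,-5,3.6,58)"
```

```text
0.94 [380. 240.  47.  42.] tray [-56.1 -68.2  64. ]
0.85 [ 0. 59. 43. 41.] tray [ 57.2 248.    8.1]
0.74 [300.  40.  42.  49.] tray [80.6  1.5 15.2]
0.68 [294. 145.  50.  51.] tray [ 7.1 -2.9 64.3]
now tray [-33.1  -6. ] z 103.5 head 2.9 tilt [ 0.065  0.005 -0.998]
shift [-0.6  0.2 45.6] turn -0.7
```

Request:
step_arm --pt "-1 0 20 0" --pt "0 0 17 0" --pt "-1 0 7 0" --pt "-1 0 1 0"

```text
time: 10.0
tool_pos: [0.5291, 0.0819, 0.0585]
tool_rot: [-0.008, 0.987, -0.158, 0.034]
contact_force: [0.5, -0.6, 0.4]
gripper_width: 0.24
```

```bash
python3 -c "
from h import *
goto(38,-0.5,3.6,58)"
```

```text
now tray [-31.5  -5.1] z 58.5 head 2.1 tilt [ 0.069  0.004 -0.998]
shift [69.5 -1.9  5. ] turn -1.5
```

Request:
step_arm --pt "13 -0.4 0.9 -0.7" --pt "13 -0.4 0.9 -0.7" --pt "12 -0.4 0.9 0" --pt "12 -0.4 0.8 0"

```text
time: 10.4
tool_pos: [0.5817, 0.0676, 0.0602]
tool_rot: [-0.007, 0.989, -0.146, 0.035]
contact_force: [-0.2, 1.3, -0.0]
gripper_width: 0.24
```

```bash
python3 -c "
from h import *
goto(40,-0.5,3.6,58)
see('w5.png')"
```

```text
now tray [22.8 -0.2] z 60.2 head 3.5 tilt [ 0.072  0.005 -0.997]
shift [17.   1.5  3.3] turn -0.1
0.92 [397. 352.  41.  43.] tray [-53.4 -66.8  65.8]
0.82 [300. 115.  49.  53.] tray [82.   1.2 15.3]
0.79 [290. 186.  56.  59.] tray [46.2  2.1 64.4]
0.54 [  2. 136.   8.  36.] tray [ 56.1 238.2   4. ]
0.49 [  3.  37. 637. 363.] tray [40.4  0.3 53.2]
```

Request:
step_arm --pt "7 0.5 1.5 0" --pt "7 0.5 1 0" --pt "5 0 0.5 0" --pt "0 0 0 0" --claw 17

```text
time: 10.9
tool_pos: [0.603, 0.0601, 0.0594]
tool_rot: [-0.008, 0.989, -0.146, 0.036]
contact_force: [1.0, 0.2, 0.7]
gripper_width: 0.167
```

```bash
python3 -c "
from h import *
goto(40,-0.5,3.6,58)
see()"
```

```text
now tray [45.4  0.2] z 59.4 head 3.5 tilt [ 0.074  0.004 -0.997]
shift [-5.5  0.4  1. ] turn -0.1
0.94 [300. 148.  45.  41.] tray [86.5  1.8 17. ]
0.8 [298. 184.  47.  34.] tray [65.7  1.1 26.1]
0.61 [411. 373.  27.  27.] tray [ 31.4 -39.2 129.1]
```

Two are in the slot. Now the third, at tray (-56,-68).

Request:
step_arm --pt "0 0 -48 0" --pt "-33 22 -2 0" --pt "-33 22 -2 0" --pt "-33 22 -2 0" --pt "-30 22 -2 0" --claw 24

```text
time: 11.5
tool_pos: [0.4475, 0.0132, 0.106]
tool_rot: [-0.007, 0.989, -0.144, 0.037]
contact_force: [0.2, -0.2, 0.8]
gripper_width: 0.241
```

Request:
step_arm --pt "0 0 0 -8.5" --pt "0 0 0 -8.5" --pt "0 0 0 -8.5" --pt "0 0 0 -8.5" --pt "0 0 0 -8.5" --pt "0 0 0 -1"

```text
time: 12.1
tool_pos: [0.4395, 0.0134, 0.1035]
tool_rot: [0.007, 0.97, 0.239, 0.036]
contact_force: [-0.3, 0.3, 0.0]
gripper_width: 0.239
```

```bash
python3 -c "
from h import *
goto(-81,-97,48,58)
see('w6.png')"
```

```text
now tray [ -91.6 -100.5] z 103.5 head 48.1 tilt [ 0.072  0.004 -0.997]
shift [ 6.7  4.2 46.2] turn 0.1
0.86 [145. 244.  43.  34.] tray [-234.2  -47.1    9.1]
0.69 [296. 138.  53.  52.] tray [-59.3 -69.2  64.2]
```

View pics/w6.png

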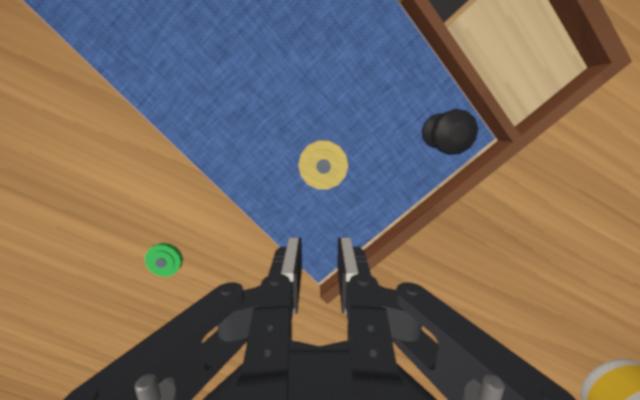

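Request:
step_arm --pt "3 2 20 0" --pt "-1 0 17 0" --pt "-1 0 7 0" --pt "-1 0 1 0"

```text
time: 12.6
tool_pos: [0.445, 0.0119, 0.0588]
tool_rot: [0.007, 0.972, 0.233, 0.037]
contact_force: [0.1, -0.9, -0.4]
gripper_width: 0.24
```

```bash
python3 -c "
from h import *
goto(5-24.6*.67,-24.6*.743,48,58)
see()"
```

```text
now tray [ -86. -100.] z 58.8 head 47.5 tilt [ 0.076  0.004 -0.997]
shift [110.3  -0.7   8.4] turn -0.5
0.82 [287. 152.  62.  63.] tray [-58.8 -68.9  64.4]
0.64 [110. 275.  45.  40.] tray [-233.8  -45.2    9.5]
```

Request:
step_arm --pt "13 0 1.3 0" --pt "13 0 1.1 0" --pt "13 0 1 0" --pt "13 0 1 0"

```text
time: 13.1
tool_pos: [0.4945, 0.0353, 0.0625]
tool_rot: [0.008, 0.972, 0.232, 0.04]
contact_force: [0.1, 0.3, 0.1]
gripper_width: 0.236
```

```bash
python3 -c "
from h import *
goto(5-24.6*.67,-24.6*.743,48,58)
see()"
```

```text
now tray [-47.8 -60.8] z 62.5 head 47.3 tilt [ 0.082  0.003 -0.997]
shift [55.3 -2.5  8.5] turn -0.7
0.89 [124. 330.  31.  24.] tray [-230.   -37.5    9.9]
0.8 [377.   2.  52.  46.] tray [76.9 -1.6 26.1]
0.66 [293. 194.  60.  59.] tray [-34.1 -48.8  64.3]
0.62 [358.   8.  46.  60.] tray [63.1  1.8 25.3]
```

Request:
step_arm --pt "-20 0 0 0" --pt "-4 0 3 0" --pt "0 0 1.5 0"

```text
time: 13.5
tool_pos: [0.4745, 0.0242, 0.0582]
tool_rot: [0.009, 0.972, 0.232, 0.042]
contact_force: [0.8, -0.2, 0.2]
gripper_width: 0.241
```

```bash
python3 -c "
from h import *
goto(5-24.6*.67,-24.6*.743,48,57.5)
see()"
```

```text
now tray [-62.6 -78.2] z 58.2 head 47.3 tilt [ 0.086  0.002 -0.996]
shift [78.4 -3.3  6.7] turn -0.7
0.81 [115. 308.  44.  42.] tray [-231.3  -44.9    9. ]
0.77 [387.   0.  21.  18.] tray [ 64.2 -10.2  23.9]
0.64 [285. 153.  65.  66.] tray [-35.9 -47.7  64.4]
```

Request:
step_arm --pt "13 -0.5 2 0" --pt "13 -0.5 1.6 0" --pt "13 -0.5 1.6 0"

```text
time: 13.9
tool_pos: [0.5099, 0.0433, 0.056]
tool_rot: [0.009, 0.972, 0.231, 0.042]
contact_force: [-2.2, -1.3, 4.3]
gripper_width: 0.239
```

```bash
python3 -c "
from h import *
goto(5-24.6*.67,-24.6*.743,48,57.5)
see()"
```

```text
now tray [-36.1 -47.9] z 56.0 head 47.3 tilt [ 0.085  0.002 -0.996]
shift [38.5 -2.1  1.4] turn -0.7
0.89 [360.  40.  45.  56.] tray [63.4  1.5 24.3]
0.86 [378.  17.  51.  57.] tray [82.6  2.7 17.8]
0.84 [283. 182.  68.  63.] tray [-19.5 -27.9  64.2]
```

Slightly touching the deck (4 N). I'll continue with less downward motion, then back off and lift.

Request:
step_arm --pt "13 -0.5 0 0" --pt "13 -0.5 0.8 0" --pt "10 -0.5 0.8 0"

```text
time: 14.3
tool_pos: [0.542, 0.0614, 0.057]
tool_rot: [0.009, 0.972, 0.232, 0.041]
contact_force: [0.2, -0.3, 0.0]
gripper_width: 0.241
```

```bash
python3 -c "
from h import *
goto(5-24.6*.67,-24.6*.743,48,57.5)
see()"
```

```text
now tray [-12.3 -19.9] z 57.0 head 47.3 tilt [ 0.085  0.002 -0.996]
shift [ 1.7 -0.5 -0.3] turn -0.7
0.69 [356. 106.  50.  52.] tray [62.9  1.3 23.4]
0.57 [286. 183.  64.  58.] tray [ 4.9  0.1 64.3]
```

Request:
step_arm --pt "-22 0 0 0" --pt "0 0 -42 0" --pt "20 -30 0 0" --pt "0 0 0 8.5" --pt "0 0 0 8.5" --pt "0 0 0 8.5" --pt "0 0 0 8.5" --pt "0 0 0 8.5"

```text
time: 15.2
tool_pos: [0.5192, 0.0879, 0.0972]
tool_rot: [-0.007, 0.989, -0.142, 0.039]
contact_force: [0.4, -0.4, 0.2]
gripper_width: 0.236
```

```bash
python3 -c "
from h import *
goto(-33,0,0,58)
see()"
```

```text
now tray [-42.8  -2.9] z 97.2 head 3.9 tilt [ 0.08   0.002 -0.997]
shift [ 7.  -1.2 39.9] turn 3.9
0.84 [ 1. 39. 38. 49.] tray [ 57.3 246.7   8. ]
0.78 [296. 132.  54.  53.] tray [ 6.5 -0.6 64.2]
0.75 [306.  24.  44.  40.] tray [85.8  1.8 16.7]
0.59 [303.  52.  44.  45.] tray [63.5  2.  24.4]
```

Request:
step_arm --pt "3 -1 17 3.5" --pt "0 0 15 0" --pt "-1 0 7 0" --pt "-1 0 1 0"

```text
time: 15.7
tool_pos: [0.524, 0.0884, 0.057]
tool_rot: [-0.008, 0.986, -0.165, 0.04]
contact_force: [0.1, 0.0, 0.0]
gripper_width: 0.239
```

```bash
python3 -c "
from h import *
goto(44,0,0,57.5)
see()"
```

```text
now tray [-38.6  -0.7] z 57.0 head 1.4 tilt [ 0.081  0.002 -0.997]
shift [82.4  1.4  5.8] turn 1.4
0.98 [292.  44.  56.  49.] tray [64.4  2.3 24.8]
0.91 [286. 144.  66.  64.] tray [ 7.1  0.5 64.2]
0.8 [295.   7.  54.  51.] tray [86.4  2.1 16.8]
0.37 [  0.   0. 639. 390.] tray [-5.3  0.3 56.1]
```

Request:
step_arm --pt "14 0 1.1 0.5" --pt "13 0 1.1 0.5" --pt "13 0 1.1 0" --pt "13 0 1.1 0"

```text
time: 16.2
tool_pos: [0.5794, 0.0697, 0.0604]
tool_rot: [-0.009, 0.984, -0.173, 0.043]
contact_force: [-0.0, 1.1, 0.9]
gripper_width: 0.243
```

```bash
python3 -c "
from h import *
goto(44,0,0,57.5)
see()"
```

```text
now tray [19.9  1. ] z 60.4 head 0.3 tilt [ 0.087  0.002 -0.996]
shift [23.7  1.3  4.8] turn 0.3
0.84 [297. 111.  51.  41.] tray [86.   1.4 16.7]
0.77 [296. 145.  49.  41.] tray [64.6  1.5 25.2]
0.6 [286. 184.  62.  61.] tray [43.5  2.6 64.3]
0.6 [  0. 149.  18.  40.] tray [ 56.  239.2   5.4]
```

Request:
step_arm --pt "8 0.5 1.8 0" --pt "8 0.5 1.5 0" --pt "6 0.3 1 0" --pt "3 0 0 0" --pt "0 0 0 0" --claw 17

```text
time: 16.8
tool_pos: [0.6066, 0.0586, 0.0594]
tool_rot: [-0.009, 0.984, -0.174, 0.044]
contact_force: [-0.5, 0.8, 1.3]
gripper_width: 0.166
```

```bash
python3 -c "
from h import *
goto(44,0,0,57.5)
see('w7.png')"
```

```text
now tray [49.2  0. ] z 59.4 head 0.3 tilt [ 0.09   0.002 -0.996]
shift [-5.4  0.   1.4] turn 0.3
0.9 [298. 186.  44.  24.] tray [72.4  1.  27.9]
0.84 [295. 155.  46.  38.] tray [87.4  2.4 18.5]
0.84 [  0. 183.  24.  40.] tray [ 59.5 241.    6.6]
0.68 [290. 198.  55.  49.] tray [62.   1.7 46.2]
```

View pics/w7.png

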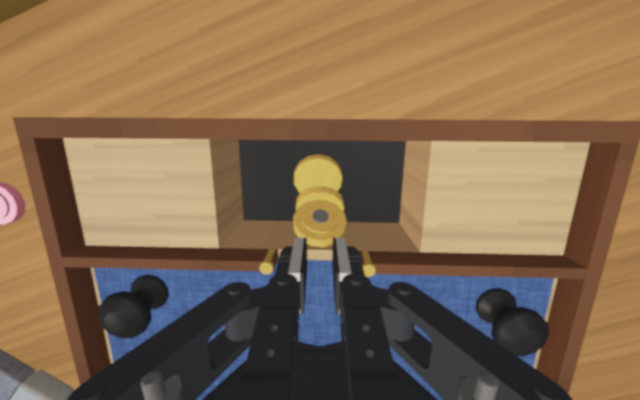

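The third has tipped in at (320,217) and rests against the others. I'll lift away and check how it settled.

Request:
step_arm --pt "-3 0 0 0" --pt "-20 0 0 0" --pt "-20 0 -30 0" --pt "-30 0 -30 0" --pt "0 0 0 0"

```text
time: 17.4
tool_pos: [0.5272, 0.0848, 0.1122]
tool_rot: [-0.009, 0.984, -0.174, 0.041]
contact_force: [1.0, -0.5, -0.7]
gripper_width: 0.168
```

```bash
python3 -c "
from h import *
goto(44,0,0,57.5)
see('w8.png')
c=cv2.imread('pics/w8.png');cv2.imwrite('pics/w8c.png',cv2.resize(c[:200,200:440],None,fx=3,fy=3))"
```

```text
now tray [-34.3  -3. ] z 112.2 head 0.3 tilt [ 0.085  0.003 -0.996]
shift [73.8 -0.7 60.8] turn 0.3
0.83 [292.  75.  50.  32.] tray [60.   1.3 48.1]
0.79 [298.  42.  42.  37.] tray [86.   0.8 18. ]
0.79 [18. 79. 40. 39.] tray [ 55.8 249.5   8.5]
0.64 [300.  66.  40.  43.] tray [62.1 -0.6 46.3]
```

View pics/w8c.png

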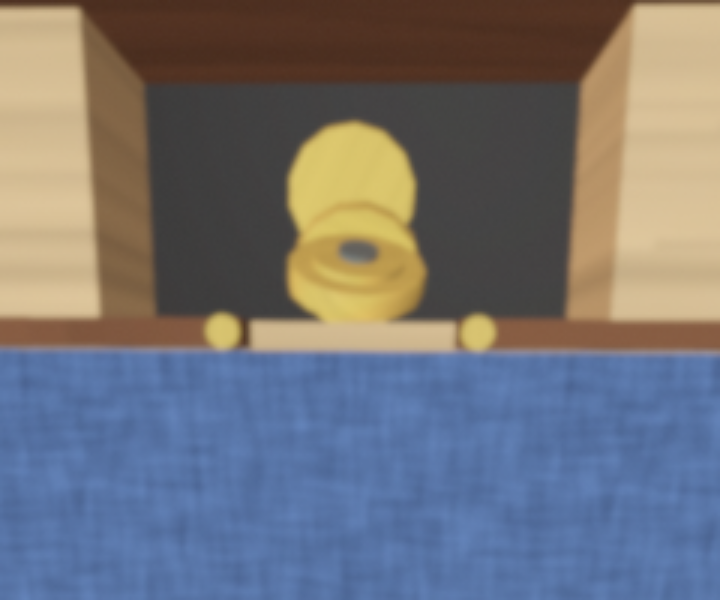

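Run:
```python
from h import *
p,d,E,K=wr()
m=cv2.inRange(cv2.cvtColor(p,cv2.COLOR_RGB2HSV),(18,90,60),(32,255,255))
Q=[]
for v in range(35,108):
    for u in range(285,350):
        if m[v,u] and d[v,u]>0: Q.append(trayp((E@np.r_[np.linalg.inv(K)@[u,v,1]*d[v,u],1])[:3]))
Q=np.array(Q);k=Q[abs(Q[:,1]-1)<3]
for x in range(48,106,2):
    q=k[(k[:,0]>=x)&(k[:,0]<x+2)]
    if len(q):print(x,len(q),np.percentile(q[:,2],[5,50,95]).round(1))
```

```text
48 14 [50.3 51.8 52.6]
50 28 [51.1 52.8 54.1]
52 27 [53.  54.2 55. ]
54 26 [52.  53.4 54.8]
56 18 [50.  51.1 51.7]
58 22 [49.8 51.  51.9]
60 24 [46.1 48.4 49.5]
62 2 [45.3 45.5 45.7]
66 1 [40.1 40.1 40.1]
68 14 [33.8 36.  39.7]
70 11 [26.8 32.4 33.2]
72 26 [25.4 27.2 28.5]
74 24 [26.5 28.2 30.2]
76 18 [27.8 28.8 29.9]
78 16 [24.7 25.4 28. ]
80 7 [15.8 16.1 17.2]
82 20 [15.6 16.7 17.9]
84 22 [15.7 17.2 18.3]
86 21 [17.  17.8 19. ]
88 21 [17.3 18.6 19.6]
90 21 [18.2 19.2 20.1]
92 20 [19.3 20.2 20.7]
94 21 [19.2 20.7 21.6]
96 20 [20.  21.4 22.5]
98 12 [17.6 20.  22. ]
102 3 [4.3 4.6 5.7]
104 1 [4.8 4.8 4.8]
```

The depth profile puts the third rosette leaning inside the slot. Its underside centre is at x ≈ 57–60, z ≈ 36–40 mm, below the 45 mm limit. I'll rise, then confirm that it and the knobs are still.

Request:
step_arm --pt "-40 0 -40 0" --pt "-30 0 -40 0" --pt "0 0 0 0" --pt "0 0 0 0" --pt "0 0 0 0"

```text
time: 18.05
tool_pos: [0.458, 0.1051, 0.1708]
tool_rot: [-0.005, 0.984, -0.176, 0.03]
contact_force: [0.0, -0.1, -0.3]
gripper_width: 0.165
```

Run:
```python
from h import *
see('w9.png')
p,d=grab('top','top2.png')
a=cv2.imread('pics/top1.png').astype(int)
dif=np.abs(a-p[:,:,::-1]).max(2)
def blk(im):
    m=(im.max(2)<45).astype(np.uint8);n,l,s,c=cv2.connectedComponentsWithStats(m[150:205,245:345]);return [(c[i]+[245,150]).round(1) for i in range(1,n) if s[i][4]>20]
print(blk(a),blk(p[:,:,::-1]))
p,d,E,K=wr()
print('deck z',[trayp((E@np.r_[np.linalg.inv(K)@[u,v,1]*d[v,u],1])[:3]) for u,v in((290,120),(350,120))], state()['contact_force'])
m=cv2.inRange(cv2.cvtColor(p,cv2.COLOR_RGB2HSV),(18,90,60),(32,255,255))
Q=np.array([trayp((E@np.r_[np.linalg.inv(K)@[u,v,1]*d[v,u],1])[:3]) for v in range(0,100) for u in range(285,350) if m[v,u] and d[v,u]>0])
k=Q[abs(Q[:,1]-1)<4]
print([(x,np.median(k[(k[:,0]>=x)&(k[:,0]<x+4),2]).round(1)) for x in range(48,100,4) if ((k[:,0]>=x)&(k[:,0]<x+4)).any()])
cv2.imwrite('pics/top2c.png',cv2.resize(cv2.imread('pics/top2.png')[115:235,215:370],None,fx=5,fy=5,interpolation=cv2.INTER_CUBIC))
```

```text
0.75 [291.   0.  41.  18.] tray [54.7  1.2 52. ]
0.55 [46.  6. 37. 40.] tray [ 54.8 250.    8.2]
0.24 [120.   0. 390. 223.] tray [-27.2  -1.1  55.2]
[array([260.2, 162. ]), array([331. , 189.8])] [array([260.4, 162.1]), array([330.9, 189.6])]
deck z [array([-35. ,  20.8,  54.5]), array([-34.8, -33.4,  56. ])] [ 0.00613931 -0.00810859  0.83498371]
[(48, np.float64(52.9)), (52, np.float64(53.8)), (56, np.float64(50.7)), (60, np.float64(47.4))]
```

View pics/top2c.png

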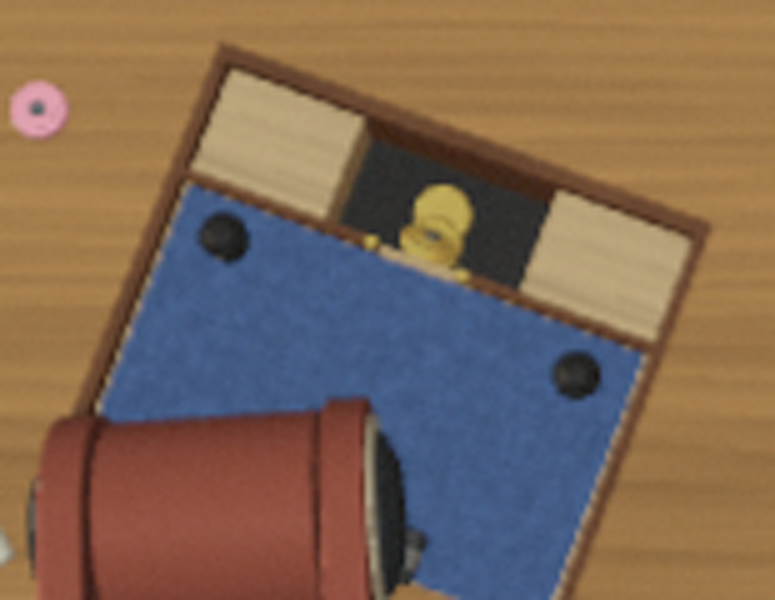

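```bash
python3 -c "
from plant import job_done
print(job_done())"
```

```text
the job is handed in; nothing more can be done
None
```

I pushed all three brass rosettes through the gate one at a time (middle, left, right) with the two fingertips. All three lie in the slot, and I handed the job in at about 18 s of robot time; no verdict was reported.

- **Rosettes:** The first landed upside down and the second leans beside it. The third leans against the slot's front wall. Its underside centre works out at x ≈ 56–60 mm, z ≈ 36–40 mm, and at worst about 41 mm against the 45 mm limit. Its depth profile was the same in two looks about 0.6 s apart.
- **Knobs:** Both stand where they were, within 0.2 pixel (under 1 mm) in the top camera.
- **Other things:** I did not measure the other bench items again. The arm never went near them, and it ended clear of everything.
- **Slips on the way:** Twice the fingertips crept up over a rosette's rim during a push, so I backed off, lowered and pushed again. They touched the deck twice, with about 13 N and 4 N. The tool also drifted to about 5° of tilt.

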